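# Put the spectacle case away in the latched roll-top box

## Task

Give the latch knob of the wooden roll-top box its quarter turn to free the cover, roll the slatted cover all the way back by its bar pull, and lay the black spectacle case, right way up, gently and flat on the floor inside the box. Leave the knob turned and the cover fully back, for the glasses go in next, and do not disturb the other things on the table.

Things in the scene. Friction and masses are not known exactly. Their poses are not given: they have to be found in the camera images.
- rollbox: Fixed wooden roll-top box: 304 mm wide (own y), 428 mm deep (own x, front to back), 253 mm high. Origin on the table below the cover's axis. Cheeks 12 mm thick at y = +-140 to 152 mm, radius 168 about the cover's axis. Front ledge 80 mm high at x = -260 to -154 mm, then the front wall, x = -154 to -142, 118 mm high. Fixed curved hood over the back from x = +73 mm, top at 232 mm.
- box_in (a point): Point on the box's inner floor, 12 mm above the table, at box x = -55, y = 0 mm: the middle of what is open from above once the cover is back (box x = -142 to +45 mm). Axes as the box's. The floor is clear from box x = -142 to +105 mm and y = -140 to +140 mm.
- latch (a joint): Quarter-turn cam latch knob, dark steel, vertical axis, on a round pedestal on the front ledge. Rad: 0 latched, 1.571 released (stops at both), growing anticlockwise seen from above; starts at 0 to 0.2. Its 58 mm cam tongue points along box +x at 0, over a steel tab that holds the cover shut, and along box +y when released; clears the tab above about 1.1. Friction 0.06 N m, stays where left.
- latch_grip (a point): Middle of the knob's upright wing, on the knob axis: box x = -215, y = +80 mm, 163 mm above the table. The wing is 60 mm long along this point's own x (which turns with the knob; box x at joint 0), 16 mm thick, 136 to 176 mm above the table. The cam tongue lies below it, 126 to 134 mm above the table.
- cover (a joint): Slatted tambour cover, outer radius 154 mm, rolling about a level axis along box y, 85 mm above the box's origin. Rad: 0 shut, 1.65 fully back (stops); it turns up and towards box +x. Starts shut. Stays where it is left (friction 0.55 N m plus up to 0.45 N m of its weight: 2 to 8 N at the pull).
- pull (a point): Middle of the cover's pull, a round steel bar 12 mm thick, 110 mm long along box y, on two end posts. It lies at box y = -40 mm, box x = -193 cos(0.34 + q), height 85 + 193 sin(0.34 + q) mm, q the cover joint. 33 mm clear between bar and slats: fingers can straddle the bar from above, and the bar may turn between them as the cover rolls.
- case: Hard black spectacle case, a rounded block 160 mm long (own x), 56 mm wide (y), 40 mm high (z), 0.16 kg, with a small steel clasp on one long side. Origin at the centre of its underside. Starts flat on the book.
- book: Loose closed blue book, 200 x 150 x 24 mm, lying flat; origin at the centre of its underside. The case starts on it; to be left where it is.
- jar: Bystander: white stoneware jar with cork lid, 90 mm across, 130 mm high; origin at the centre of its underside.
- mug: Bystander: blue mug, 82 mm across, 90 mm high, handle along its +y; origin at the centre of its underside.
- plane: Bystander: wooden hand plane, 190 mm long (own x), 55 mm wide, 100 mm high; origin at the centre of its underside.
- remote: Bystander: grey remote control, 170 x 45 x 20 mm; origin at the centre of its underside.
- candle: Bystander: off-white pillar candle, 70 mm across, 110 mm high; origin at the centre of its underside.
- tin: Bystander: round metal tin, 96 mm across, 70 mm high; origin at the centre of its underside.
Things that resemble listed ones, but are neither listed nor needed, are in the scene too. Several things have the shape of the case; the one meant has the colours described above.

How it is judged:
By the outcome, as a careful person would: the job done as asked, in the order asked, and still so for the second after the job is handed in, with the robot touching nothing.
It also fails if it takes over 72 s, if anything falls off the work surface, if the arm or the gripper's body presses on something with over 40 N, if the wrist force passes 120 N, or if a joint passes its speed limit or range.

## Robot

A 7-joint arm with a two-finger parallel gripper is mounted at the origin on the work surface. World frame = base frame: x ahead of the robot, y to its left, z up, the work surface at z = 0. Lengths are in m, angles in degrees, forces in N, time in s.
With the tool pointing down it reaches from about 0.425 to 0.875 m from the base axis. Payload 4.7 kg.
Tool frame: the origin (TCP) lies between the finger pads; the fingertips stand 11 mm ahead of it and the grasp point (between the pads) lies 8 mm behind it (env.tcp_to_tips is the distance from the TCP to the fingertips, in m); z points along the fingers, y is the line along which they close (so a half turn about z gives the same grasp; the last joint's range is limited). The gripper opens to 87 mm and grips with 3 to 60 N. Pads are 19 mm wide; open, the fingers measure 117 mm over their backs; the gripper's body (75 mm by 190 mm) begins 51 mm behind the grasp point.
Start: joints at [72.027, 18.392, -4.016, 83.108, 1.295, 78.541, -3.26], TCP at [0.209, -0.615, 0.234] pointing down, gripper open.
Joint ranges: [-163.93, 163.93], [-17.29, 119.83], [-79.2, 71.16], [3.27, 140.29], [-89.18, 269.18], [5.43, 117.66], [-154.24, 154.24]. Speed limits (degrees/s): [147.25, 147.25, 180, 180, 180, 180, 180].

## Interface

Orientations are given as [roll, pitch, yaw] about the fixed x, y, z axes, in that order (R = Rz(yaw) Ry(pitch) Rx(roll)).
In Python, from cell import env, viewer gives the robot as it stands.
- The arm moves only by the tool step_arm, never from a script. Its arguments are lists of equal length, an entry for each row: "delta_pos": the shift along the tool's x, y, z in units of 0.2 m (1.0 is 0.2 m), a list of three; "rot": the turn, a rotation vector about the tool's x, y, z in units of 1.5 rad (1.0 is 1.5 rad), a list of three; "gripper": the gripper command: -1 is shut, 1 is fully open, values between are in proportion. A call has 1 to 20 rows; each row is the pose to reach, as a shift and turn from the pose commanded when the call began, along the tool's axes at that moment; what a row does not reach only later rows make up. A row lasts 1/8 s, in which the tool goes at most 62.5 mm and 10.7 degrees, less where a joint would pass 70% of its speed; a pose out of reach is approached as far as the arm can. A call with a number of a shift or a turn outside -1 to 1 is refused whole. A call with a gripper value outside its range is refused whole. The fingers move at their own pace and stop on an object; "squeeze" is the grip in N (left out, the last holds). Time passes only in rows, so rows that repeat a pose let the fingers close. It gives the time, the measured TCP pose, the force, the opening and the grip force at its end, in the units of the state.
- env.get_obs(): the state, without advancing time (a new reading comes with each control period).
- viewer.read_camera(name): name is "side" or "top"; returns a dict with "img" (400x640x3 uint8, red, green, blue), "fx", "fy", "cx", "cy" (pixels), "pose" (4x4, takes a point from camera to world coordinates). Camera axes: x right, y down, z forward; pixel columns grow to the right and rows downward; lengths in m; the calibration is good to about 2 mm. A picture is of the moment at which its call begins. There is no depth.
- env.sign_off(): hands the job in; it is judged then, once.
The state is a dict: "time_s": time; "qpos": joint angles; "joint_velocities": joint speeds; "effort": joint torques, N m; "tool_pos": TCP position; "tool_rot": TCP orientation; "force": force on the tool from outside, world axes, zero at the start; "wrist_torque": the same for the moment, N m; "grip_width": finger opening in m; "grasp_force": force on a finger pad.
Only numpy, scipy, OpenCV 4.12 (cv2) and the standard library are available. Lean on these libraries where they do the work, as an engineer would, in place of code of your own. Each camera call takes 0.05 s, during which the arm holds its last target. There are 200 camera calls.

## Working session

There is one attempt and no reset: what is moved stays moved. The work goes in short steps, Python scripts to look and compute and a tool call to move; the robot and the scene stay as the last step left them, time stands still between calls to the robot, and variables do not carry over. Pictures are saved under pics/ and viewed, at most 10 in all, crops included, and the job is handed in when it is done.

Besides the shell and the picture viewer there is one more tool, called after "Request:" by a JSON object that holds its "api" and its "payload". step_arm: Moves the arm, as the interface text tells. Shifts and turns lie within -1 to 1; 1 stands for 0.2 m of shift or 1.5 rad of turn. Its arguments: {"type":"object","properties":{"delta_pos":{"type":"array"},"rot":{"type":"array"},"gripper":{"type":"array"},"squeeze":{"type":"number"}},"required":["delta_pos","rot","gripper"]}

```bash
ls; mkdir -p pics; python3 - <<'E'
from cell import env, viewer
import cv2,numpy as np
for n in("top","side"):
    c=viewer.read_camera(n); cv2.imwrite(f"pics/{n}0.png",c["img"][...,::-1])
    print(n,c["fx"],c["fy"],c["cx"],c["cy"]);print(np.round(c["pose"],4).tolist())
o=env.get_obs();print(o["tool_pos"],o["tool_rot"],o["grip_width"],o["force"],env.tcp_to_tips)
E
```

```text
pics
top 501.59828616752793 501.59828616752793 323.6254782791276 198.17786623635777
[[0.0225, -0.9957, 0.0896, 0.3109], [-0.9997, -0.0233, -0.008, 0.0551], [0.01, -0.0894, -0.9959, 1.4979], [0.0, 0.0, 0.0, 1.0]]
side 455.8344668474364 455.8344668474364 316.7722736812101 188.29468706506407
[[-0.8192, -0.2942, 0.4922, -0.3347], [-0.5734, 0.4141, -0.7069, 1.2049], [0.0041, -0.8614, -0.508, 0.9279], [0.0, 0.0, 0.0, 1.0]]
[ 0.2090601  -0.61496716  0.23258802] [-1.79902712e+02  5.87534724e-03  1.87827084e+01] 0.08734202723361079 [ 0.85570693  0.03038194 -0.1728878 ] 0.011
```

View pics/top0.png

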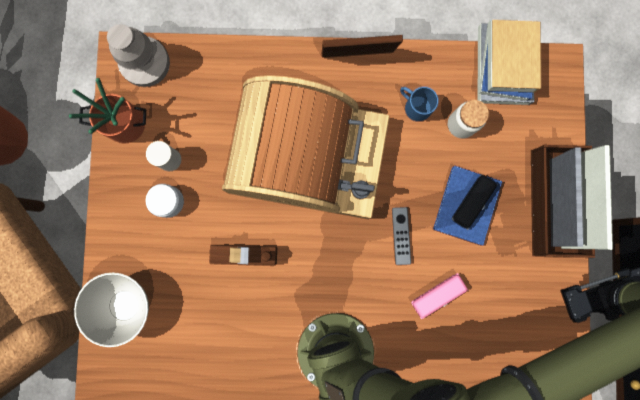

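View pics/side0.png

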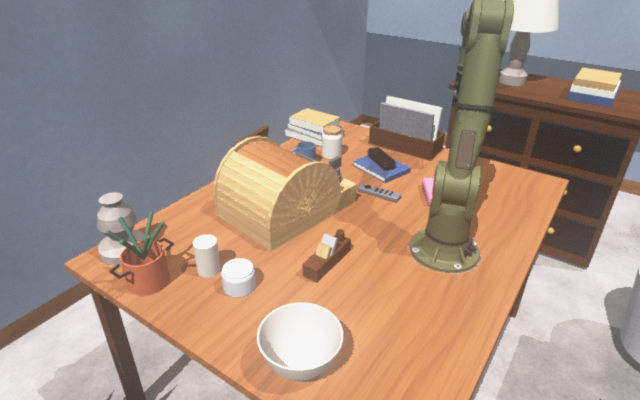

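The top view shows the box front facing right: knob at about (355,187), pull at about (352,142), hood at left (245,135). Possible matches for the case are the black block on the blue book (475,201), the pink block (440,295) and the dark standing board (362,46). I choose (475,201), which is black and on the book, and check it in a close crop.

```bash
python3 - <<'E'
import cv2
i=cv2.imread("pics/top0.png")[65:265,220:510]
cv2.imwrite("pics/crop0.png",cv2.resize(i,(798,550),interpolation=cv2.INTER_CUBIC))
E
```

```text
(no output)
```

View pics/crop0.png

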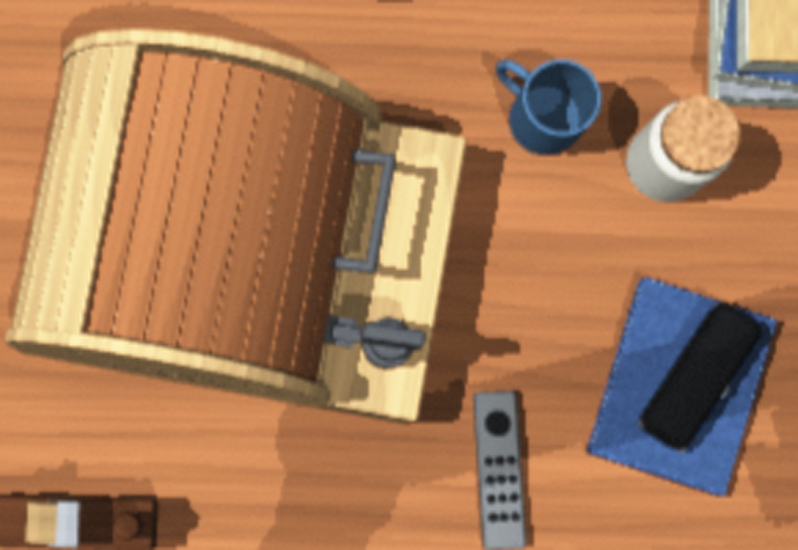

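The crop confirms the black block with a steel clasp (727,392) lying on the blue book. The box ledge's front corners are at crop (465,136) and (413,420). The pull bar runs from (389,155) to (377,268), and the wing from (360,347) to (422,338).

```bash
cat > h.py <<'E'
import numpy as np,cv2
from cell import env,viewer
from scipy.spatial.transform import Rotation as R
def cam(n): return viewer.read_camera(n)
def ray(c,uv,z):
    d=c["pose"][:3,:3]@np.array([(uv[0]-c["cx"])/c["fx"],(uv[1]-c["cy"])/c["fy"],1.]);o=c["pose"][:3,3]
    return o+d*(z-o[2])/d[2]
def proj(c,p):
    q=c["pose"][:3,:3].T@(np.asarray(p)-c["pose"][:3,3]);return np.array([c["fx"]*q[0]/q[2]+c["cx"],c["fy"]*q[1]/q[2]+c["cy"]])
def delta(pos,rot):  # units for step_arm, pos world, rot Rotation
    o=env.get_obs();R0=R.from_euler("xyz",o["tool_rot"],degrees=True)
    return np.round(R0.inv().apply(np.array(pos)-o["tool_pos"])/.2,3),np.round((R0.inv()*rot).as_rotvec()/1.5,3)
E
python3 - <<'E'
from h import *
c=cam("top");k=lambda u,v:(220+u/2.752-.5,65+v/2.75-.5)
A=ray(c,k(465,136),.08);B=ray(c,k(413,420),.08)
print("corners",A,B,np.linalg.norm(A-B))
by=(B-A)/np.linalg.norm(B-A);bx=np.array([by[1],-by[0],0])
O=(A+B)/2+.26*bx;O[2]=0
print("origin",O,"box yaw",np.degrees(np.arctan2(bx[1],bx[0])))
b=lambda p:np.array([(p-O)@bx,(p-O)@by,p[2]])
for n,u,v,z in[("bar1",389,155,.149),("bar2",377,268,.149),("wing1",360,347,.176),("wing2",422,338,.176),("ledge-cheek back",378,122,.08)]:
    print(n,np.round(b(ray(c,k(u,v),z)),4))
img=c["img"].astype(int);m=(img.max(2)<55).astype(np.uint8);m[:,:435]=0;m[:,510:]=0;m[:160]=0;m[245:]=0
n,l,s,ce=cv2.connectedComponentsWithStats(m);i=1+np.argmax(s[1:,4]);print(s[i])
cn=max(cv2.findContours((l==i).astype(np.uint8),0,2)[0],key=cv2.contourArea)
r=cv2.boxPoints(cv2.minAreaRect(cn));P=np.array([ray(c,p,.05) for p in r]);
print("case",P.mean(0),np.round(P,3).tolist());e=[P[1]-P[0],P[2]-P[1]];print([ (np.linalg.norm(x),np.degrees(np.arctan2(x[1],x[0]))) for x in e])
# blue book
h=cv2.cvtColor(c["img"],cv2.COLOR_RGB2HSV);mb=cv2.inRange(h,(100,120,40),(125,255,255));mb[:,:425]=0;mb[:155]=0;mb[255:]=0;mb[:,515:]=0
r=cv2.boxPoints(cv2.minAreaRect(cv2.findNonZero(mb|m*255)));P=np.array([ray(c,p,.024) for p in r]);print("book",P.mean(0),[np.linalg.norm(P[1]-P[0]),np.linalg.norm(P[2]-P[1])])
E
```

```text
corners [ 0.68682931 -0.13780572  0.08      ] [ 0.38742151 -0.08750316  0.08      ] 0.30360398061289035
origin [0.58020346 0.14375204 0.        ] box yaw 80.4629833004782
bar1 [-0.1828 -0.0988  0.149 ]
bar2 [-0.1918  0.0154  0.149 ]
wing1 [-0.1885  0.0989  0.176 ]
wing2 [-0.2456  0.079   0.176 ]
ledge-cheek back [-0.1677 -0.1492  0.08  ]
[ 453  175   48   53 1158]
case [ 0.44199063 -0.39746724  0.05      ] [[0.395, -0.321, 0.05], [0.529, -0.418, 0.05], [0.489, -0.474, 0.05], [0.355, -0.377, 0.05]]
[(np.float64(0.1650344742277198), np.float64(-35.7401010617197)), (np.float64(0.06898016717340867), np.float64(-125.5442792342456))]
book [ 0.4341726  -0.38327679  0.024     ] [np.float64(0.19916541002655985), np.float64(0.15179064882304458)]
```

```bash
python3 - <<'E'
from h import *
c=cam("top");im=c["img"].astype(float)
g=im[...,1]
def edge(rows,lo,hi):
    out=[]
    for v in rows:
        r=g[v,lo:hi];d=np.diff(r);i=int(np.argmin(d))
        w=-d[max(0,i-1):i+2].clip(None,0);out.append((lo+i+.5+((np.arange(len(w))-1)*w).sum()/w.sum(),v))
    return np.array(out)
E=edge(range(118,212,4),365,398);E2=edge(range(118,212,1),365,398)
P=np.array([ray(c,p,.08) for p in E2])
vx,vy,x0,y0=cv2.fitLine(P[:,:2].astype(np.float32),cv2.DIST_HUBER,0,.001,.001).ravel()
print("front edge dir",np.degrees(np.arctan2(vy,vx)),x0,y0,"yaw",np.degrees(np.arctan2(vy,vx))%180-90)
nrm=np.array([-vy,vx]);res=(P[:,:2]-[x0,y0])@nrm;print("resid",np.std(res),np.abs(res).max())
# bar: bluish steel
hsv=cv2.cvtColor(c["img"],cv2.COLOR_RGB2HSV)
I=c["img"].astype(int);m=((I[...,2]>=I[...,0]-5)).astype(np.uint8);m[:115]=0;m[210:]=0;m[:,:335]=0;m[:,:][:,380:]=0
n,l,s,ce=cv2.connectedComponentsWithStats(m)
for i in range(1,n):
    if s[i,4]>15: print(i,s[i],ce[i])
for v in range(118,205): print(v,"".join("#" if x else "." for x in m[v,338:380]))
E
```

```text
front edge dir -9.038724 0.5144119 -0.11131742 yaw 80.96127
resid 0.005589561965047243 0.035116088578835886
1 [341 120  22  44 207] [354.83091787 141.46859903]
2 [338 180  36  18 379] [356.32189974 187.84432718]
118 ..........................................
119 ..........................................
120 ...........#####..........................
121 ..........#############...................
122 ..........###############.................
123 ...........##############.................
124 .....................####.................
125 ......................###.................
126 .....................####.................
127 .....................###..................
128 .....................###..................
129 .....................###..................
130 .....................###..................
131 .....................###..................
132 ....................###...................
133 ....................###...................
134 ....................###...................
135 ....................###...................
136 ....................###...............
[... 2500 characters left out ...]
.......###....#####################.......
191 ..............###################.........
192 ...............################...........
193 ...............################...........
194 ................##############............
195 ................#############.............
196 .................############.............
197 ...................#######................
198 ..........................................
199 ..........................................
200 ..........................................
201 ..........................................
202 ..........................................
203 ..........................................
204 ..........................................
```

```bash
python3 - <<'E'
from h import *
c=cam("top")
for yaw in(80.5,81):
    y=np.radians(yaw);bx=np.array([np.cos(y),np.sin(y),0]);by=np.array([-np.sin(y),np.cos(y),0])
    M=(ray(c,(388.5,114),.08)+ray(c,(369.6,217.2),.08))/2;O=M+.26*bx;O[2]=0
    W=lambda a,b,z:O+bx*a+by*b+np.array([0,0,z])
    print(yaw,O,"bar ends",[np.round(proj(c,W(-.182,t,.149)),1) for t in(-.095,-.04,.015)])
    for q in(0,.1,.2): print(" wing",q,[np.round(proj(c,W(-.215+s*.03*np.cos(q),.08+s*.03*np.sin(q),.176)),1) for s in(-1,0,1)], "tongue",np.round(proj(c,W(-.215+.058*np.cos(q),.08+.058*np.sin(q),.134)),1))
    print("latch",W(-.215,.08,.163),np.hypot(*W(-.215,.08,0)[:2]),"pull",W(-.182,-.04,.149),W(.078,-.04,.261),"box_in",W(-.055,0,.012))
E
```

```text
80.5 [0.58001162 0.14369475 0.        ] bar ends [array([360.3, 122.2]), array([356.7, 141.6]), array([353. , 161.2])]
 wing 0 [array([372.6, 187.8]), array([361.5, 185.6]), array([350.4, 183.5])] tongue [339.4 183.4]
 wing 0.1 [array([372.7, 186.6]), array([361.5, 185.6]), array([350.2, 184.6])] tongue [339.1 185.5]
 wing 0.2 [array([372.8, 185.5]), array([361.5, 185.6]), array([350.2, 185.8])] tongue [339.  187.6]
latch [ 0.46562353 -0.05515285  0.163     ] 0.4688785679083791 pull [ 0.58942438 -0.04241113  0.149     ] [0.63233675 0.21402312 0.261     ] box_in [0.570934   0.08944904 0.012     ]
81 [0.5777722  0.14405946 0.        ] bar ends [array([360. , 122.3]), array([356.5, 141.8]), array([353. , 161.4])]
 wing 0 [array([372.8, 187.9]), array([361.7, 185.8]), array([350.6, 183.8])] tongue [339.5 183.8]
 wing 0.1 [array([373. , 186.7]), array([361.7, 185.8]), array([350.4, 184.9])] tongue [339.3 185.9]
 wing 0.2 [array([373. , 185.6]), array([361.7, 185.8]), array([350.4, 186.1])] tongue [339.2 188. ]
latch [ 0.46512372 -0.05577877  0.163     ] 0.4684563474173952 pull [ 0.58880866 -0.04195719  0.149     ] [0.62948162 0.21484177 0.261     ] box_in [0.5691683 0.0897366 0.012    ]
```

```bash
cat >> h.py <<'E'
YAW=80.7;yr=np.radians(YAW);BX=np.array([np.cos(yr),np.sin(yr),0]);BY=np.array([-np.sin(yr),np.cos(yr),0])
O=np.array([.5785,.1412,0])
W=lambda a,b,z:O+BX*a+BY*b+np.array([0,0,z])
down=lambda yaw:R.from_euler("xyz",[180,0,yaw],degrees=True)
def plan(wps,start=None):
    o=env.get_obs();p=o["tool_pos"];r=R.from_euler("xyz",o["tool_rot"],degrees=True)
    if start: p,r=np.array(start[0]),start[1]
    for pos,rot in wps:
        pos=np.array(pos);print(np.round(r.inv().apply(pos-p)/.2,3).tolist(),np.round((r.inv()*rot).as_rotvec()/1.5,3).tolist());p,r=pos,rot
E
python3 - <<'E'
from h import *
L=W(-.215,.08,.158);print(L,W(-.182,-.04,.149))
plan([((.32,-.45,.25),down(40)),((.42,-.26,.25),down(65)),((L[0],L[1],.25),down(87.7)),(L,down(87.7))])
E
```

```text
[ 0.46480672 -0.05804567  0.158     ] [ 0.58856233 -0.04487189  0.149     ]
[0.791, -0.604, -0.084] [-0.001, -0.0, -0.247]
[0.994, -0.406, -0.0] [0.0, 0.0, -0.291]
[1.01, -0.224, -0.0] [0.0, 0.0, -0.264]
[0.0, -0.0, 0.46] [0.0, 0.0, 0.0]
```

Request:
{"api": "step_arm", "payload": {"delta_pos": [[0.79, -0.6, -0.08], [0.79, -0.6, -0.08], [0.79, -0.6, -0.08], [0.79, -0.6, -0.08], [0.79, -0.6, -0.08]], "rot": [[0, 0, -0.247], [0, 0, -0.247], [0, 0, -0.247], [0, 0, -0.247], [0, 0, -0.247]], "gripper": [0.15, 0.15, 0.15, 0.15, 0.15]}}

```text
time_s: 0.88
tool_pos: [0.3206, -0.4507, 0.2499]
tool_rot: [180.0, 0.0, 40.1]
force: [-0.5, 0.3, 0.3]
grip_width: 0.0517
grasp_force: 0.0
```

Request:
{"api": "step_arm", "payload": {"delta_pos": [[0.99, -0.41, 0], [0.99, -0.41, 0], [0.99, -0.41, 0], [0.99, -0.41, 0], [0.99, -0.41, 0]], "rot": [[0, 0, -0.291], [0, 0, -0.291], [0, 0, -0.291], [0, 0, -0.291], [0, 0, -0.291]], "gripper": [0.15, 0.15, 0.15, 0.15, 0.15]}}

```text
time_s: 1.5
tool_pos: [0.4195, -0.2608, 0.2495]
tool_rot: [180.0, 0.0, 65.1]
force: [-0.2, -1.4, -0.8]
grip_width: 0.0497
grasp_force: 0.0
```

Request:
{"api": "step_arm", "payload": {"delta_pos": [[1, -0.22, 0], [1, -0.22, 0], [1, -0.22, 0], [1, -0.22, 0], [1, -0.22, 0], [1, -0.22, 0], [1, -0.22, 0]], "rot": [[0, 0, -0.264], [0, 0, -0.264], [0, 0, -0.264], [0, 0, -0.264], [0, 0, -0.264], [0, 0, -0.264], [0, 0, -0.264]], "gripper": [0.15, 0.15, 0.15, 0.15, 0.15, 0.15, 0.15]}}

```text
time_s: 2.38
tool_pos: [0.4634, -0.0633, 0.2493]
tool_rot: [-180.0, 0.0, 87.5]
force: [-0.1, 0.9, -0.5]
grip_width: 0.0501
grasp_force: 0.0
```

```bash
python3 - <<'E'
from h import *
o=env.get_obs();print(o["time_s"],np.round(o["qpos"],1),o["tool_pos"],o["tool_rot"],o["grip_width"])
plan([(W(-.215,.08,.158),down(87.7))])
c=cam("top");I=c["img"][110:230,310:430];J=cam("side");S=J["img"][140:220,300:380]
cv2.imwrite("pics/a1.png",np.hstack([cv2.resize(x,(390,390),interpolation=cv2.INTER_CUBIC) for x in(I,S)])[...,::-1])
E
```

```text
2.375 [ 42.7  -3.7 -36.2 105.3  -2.2  77.7   4.5] [ 0.46341746 -0.0633445   0.24934204] [-1.79974702e+02  4.46879930e-03  8.74776820e+01] 0.05009466587536744
[0.027, 0.006, 0.457] [-0.0, 0.0, -0.003]
```

View pics/a1.png

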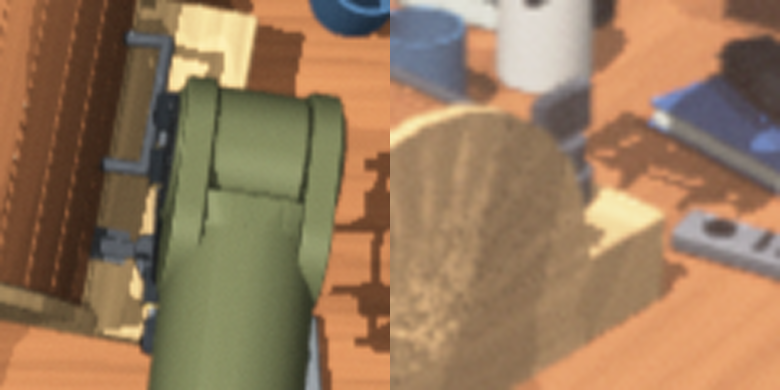

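The view shows the gripper body over the ledge in front of the cover, with the tongue visible at crop (118,243) and the knob hidden under the wrist. I descend next.

Request:
{"api": "step_arm", "payload": {"delta_pos": [[0.03, 0.006, 0.2], [0.03, 0.006, 0.38], [0.03, 0.006, 0.46], [0.03, 0.006, 0.46], [0.03, 0.006, 0.46]], "rot": [[0, 0, 0], [0, 0, 0], [0, 0, 0], [0, 0, 0], [0, 0, 0]], "gripper": [0.15, 0.15, 0.15, 0.15, 0.15]}}

```text
time_s: 3.1
tool_pos: [0.4662, -0.0553, 0.1589]
tool_rot: [179.9, 0.0, 87.7]
force: [0.4, -0.2, 0.6]
grip_width: 0.0505
grasp_force: 0.0
```

Request:
{"api": "step_arm", "payload": {"delta_pos": [[0, 0, 0], [0, 0, 0], [0, 0, 0], [0, 0, 0], [0, 0, 0], [0, 0, 0]], "rot": [[0, 0, 0], [0, 0, 0], [0, 0, 0], [0, 0, 0], [0, 0, 0], [0, 0, 0]], "gripper": [-0.3, -0.6, -0.8, -1, -1, -1], "squeeze": 12}}

```text
time_s: 3.85
tool_pos: [0.4662, -0.0549, 0.1578]
tool_rot: [179.9, -0.0, 87.7]
force: [4.8, -0.2, -0.9]
grip_width: 0.016
grasp_force: 12.0
```

Request:
{"api": "step_arm", "payload": {"delta_pos": [[-0.01, -0.01, 0], [-0.01, -0.01, 0], [-0.01, -0.01, 0], [-0.01, -0.01, 0], [-0.01, -0.01, 0], [-0.01, -0.01, 0], [-0.01, -0.01, 0], [-0.01, -0.01, 0], [-0.01, -0.01, 0], [-0.01, -0.01, 0], [-0.01, -0.01, 0], [-0.01, -0.01, 0], [-0.01, -0.01, 0], [-0.01, -0.01, 0]], "rot": [[0, 0, -0.08], [0, 0, -0.16], [0, 0, -0.24], [0, 0, -0.32], [0, 0, -0.4], [0, 0, -0.48], [0, 0, -0.56], [0, 0, -0.64], [0, 0, -0.72], [0, 0, -0.8], [0, 0, -0.88], [0, 0, -0.96], [0, 0, -0.98], [0, 0, -0.98]], "gripper": [-1, -1, -1, -1, -1, -1, -1, -1, -1, -1, -1, -1, -1, -1]}}

```text
time_s: 5.6
tool_pos: [0.4627, -0.0576, 0.1578]
tool_rot: [-179.9, -0.0, 171.8]
force: [-0.7, -2.8, 5.0]
grip_width: 0.0161
grasp_force: 12.0
```

```bash
python3 - <<'E'
from h import *
o=env.get_obs();print(o["time_s"],np.round(o["qpos"],1),o["tool_pos"],o["tool_rot"],o["grip_width"],o["force"],o["wrist_torque"])
E
```

```text
5.6 [ 42.3   0.6 -38.3 112.7   0.5  66.9  85.6] [ 0.46268072 -0.0575831   0.1577704 ] [-1.79935823e+02 -4.37098627e-02  1.71812826e+02] 0.016051800499115063 [-0.72396097 -2.78747103  5.02937027] [-0.45257555  0.10426245 -0.13052268]
```

```bash
cat >> h.py <<'E'
def tilt(ph,yaw=YAW):
    f=np.radians(ph);y=np.radians(yaw);bx=np.array([np.cos(y),np.sin(y),0]);by=np.array([-np.sin(y),np.cos(y),0]);Z=np.array([0,0,1.])
    z=np.sin(f)*bx-np.cos(f)*Z;return R.from_matrix(np.c_[by,np.cross(z,by),z])
def pullpose(q,ph,back=0,side=0,r=.194,adv=.006):
    t=.34+q;b=W(-r*np.cos(t),-.04,.085+r*np.sin(t));T=tilt(ph);return b+T.apply([0,side,adv-back]),T
E
python3 - <<'E'
from h import *
s=((.4627,-.0576,.1578),down(171.8))
up=((.463,-.065,.27),down(171.8))
p=pullpose(0,30,back=.08,side=-.002);p2=pullpose(0,30,side=-.002)
print(p[0],p2[0]);plan([up,p,p2],s)
E
```

```text
[ 0.58215855 -0.08397749  0.21278238] [ 0.5886227  -0.04450326  0.14350034]
[-0.007, -0.036, -0.561] [0.0, 0.0, 0.0]
[-0.603, -0.009, 0.286] [-0.349, -0.003, 0.013]
[-0.0, -0.0, 0.4] [0.0, 0.0, 0.0]
```

Request:
{"api": "step_arm", "payload": {"delta_pos": [[0, 0, 0], [0, 0, 0], [0, 0, 0], [0, 0, -0.2], [0, -0.03, -0.4], [0, -0.03, -0.56], [0, -0.03, -0.56]], "rot": [[0, 0, 0], [0, 0, 0], [0, 0, 0], [0, 0, 0], [0, 0, 0], [0, 0, 0], [0, 0, 0]], "gripper": [-0.4, -0.2, -0.1, -0.1, -0.1, -0.1, -0.1]}}

```text
time_s: 6.48
tool_pos: [0.4637, -0.0628, 0.2719]
tool_rot: [-180.0, 0.3, 171.9]
force: [0.0, -0.7, -0.3]
grip_width: 0.0392
grasp_force: 0.0
```

Request:
{"api": "step_arm", "payload": {"delta_pos": [[-0.3, 0, 0], [-0.6, -0.01, 0.15], [-0.6, -0.01, 0.286], [-0.6, -0.01, 0.286], [-0.6, -0.01, 0.286], [-0.6, -0.01, 0.286]], "rot": [[-0.11, 0, 0.003], [-0.22, 0, 0.006], [-0.349, -0.003, 0.013], [-0.349, -0.003, 0.013], [-0.349, -0.003, 0.013], [-0.349, -0.003, 0.013]], "gripper": [-0.264, -0.264, -0.264, -0.264, -0.264, -0.264]}}

```text
time_s: 7.22
tool_pos: [0.5816, -0.0789, 0.2151]
tool_rot: [150.2, 0.2, 171.1]
force: [-0.0, -0.7, 1.1]
grip_width: 0.0319
grasp_force: 0.0
```

```bash
python3 - <<'E'
from h import *
o=env.get_obs();print(o["time_s"],np.round(o["qpos"],1),o["tool_pos"],o["grip_width"])
plan([pullpose(0,30,side=-.002)])
c=cam("top");I=c["img"][100:220,310:430];J=cam("side");S=J["img"][100:220,240:360]
cv2.imwrite("pics/a2.png",np.hstack([cv2.resize(x,(399,399),interpolation=cv2.INTER_CUBIC) for x in(I,S)])[...,::-1])
E
```

```text
7.225 [ 50.2  18.9 -34.   93.2 -19.7  76.2 104. ] [ 0.58157194 -0.07887776  0.21506981] 0.0318531880797398
[-0.007, -0.026, 0.398] [-0.002, -0.0, 0.005]
```

View pics/a2.png

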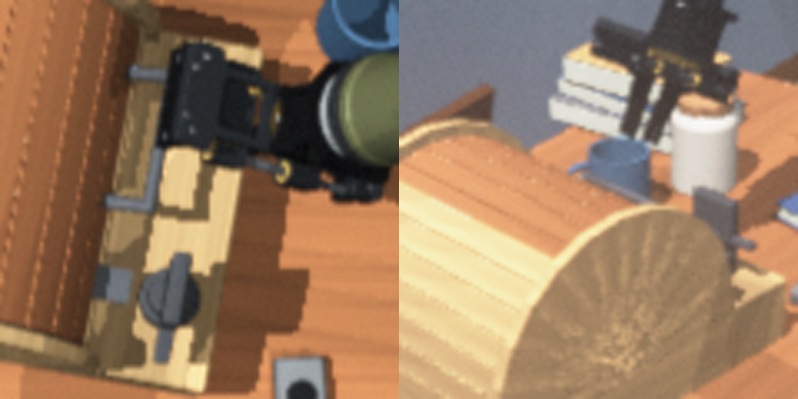

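The crop shows the tongue now along box +y at (163,345), clear of the tab (112,285), with the tilted gripper above the bar. I advance onto the bar in two stages.

Request:
{"api": "step_arm", "payload": {"delta_pos": [[-0.007, -0.026, 0.05], [-0.007, -0.026, 0.1], [-0.007, -0.026, 0.15], [-0.007, -0.026, 0.15]], "rot": [[0, 0, 0], [0, 0, 0], [0, 0, 0], [0, 0, 0]], "gripper": [-0.264, -0.264, -0.264, -0.264]}}

```text
time_s: 7.82
tool_pos: [0.5832, -0.0705, 0.1827]
tool_rot: [150.0, -0.2, 170.9]
force: [-0.4, -0.1, 0.2]
grip_width: 0.0325
grasp_force: 0.0
```

```bash
python3 - <<'E'
from h import *
plan([pullpose(0,30,side=-.002)])
E
```

```text
[-0.007, 0.017, 0.236] [0.0, -0.003, 0.001]
```

Request:
{"api": "step_arm", "payload": {"delta_pos": [[-0.007, 0.017, 0.08], [-0.007, 0.017, 0.16], [-0.007, 0.017, 0.235], [-0.007, 0.017, 0.235], [-0.007, 0.017, 0.235]], "rot": [[0, 0, 0], [0, 0, 0], [0, 0, 0], [0, 0, 0], [0, 0, 0]], "gripper": [-0.264, -0.264, -0.264, -0.264, -0.264]}}

```text
time_s: 8.45
tool_pos: [0.5896, -0.0459, 0.1449]
tool_rot: [150.0, -0.0, 170.8]
force: [0.7, -0.8, 1.2]
grip_width: 0.0318
grasp_force: 0.0
```

Request:
{"api": "step_arm", "payload": {"delta_pos": [[0, 0, 0], [0, 0, 0], [0, 0, 0], [0, 0, 0]], "rot": [[0, 0, 0], [0, 0, 0], [0, 0, 0], [0, 0, 0]], "gripper": [-0.5, -0.8, -1, -1], "squeeze": 20}}

```text
time_s: 8.95
tool_pos: [0.5901, -0.0432, 0.1467]
tool_rot: [149.8, 0.0, 170.9]
force: [-0.2, 4.0, 5.5]
grip_width: 0.0111
grasp_force: 20.0
```

```bash
python3 - <<'E'
from h import *
o=env.get_obs();print(o["time_s"],np.round(o["qpos"],1),o["tool_pos"],o["tool_rot"],o["grip_width"],o["grasp_force"],o["force"])
T0=R.from_euler("xyz",o["tool_rot"],degrees=True);p0=o["tool_pos"]
P0=pullpose(0,30)[0];print("offset in tool",T0.inv().apply(p0-P0))
# waypoints over the roll, relative to measured gripped pose; phi from 30 to -5
qs=np.linspace(0,1.65,34)
for q in qs[1:]:
    ph=30-35*q/1.65;P,T=pullpose(q,ph)
    P=P+(p0-P0)*(1-q/1.65*0)
    print(round(q,2),np.round(T0.inv().apply(P-p0)/.2,2).tolist(),np.round((T0.inv()*T).as_rotvec()/1.5,2).tolist())
E
```

```text
8.95 [ 47.3  22.2 -34.5  98.  -19.2  67.6 103.4] [ 0.59014246 -0.04318715  0.14669476] [1.49812159e+02 2.26514330e-02 1.70901240e+02] 0.011136811446693675 20.000119507312775 [-0.2250003   3.9981729   5.49955867]
offset in tool [-0.0012873   0.00093708 -0.001993  ]
0.05 [-0.0, 0.04, -0.03] [0.01, -0.0, 0.0]
0.1 [-0.0, 0.08, -0.06] [0.03, -0.0, 0.0]
0.15 [-0.0, 0.12, -0.09] [0.04, -0.0, 0.0]
0.2 [-0.0, 0.16, -0.11] [0.05, -0.0, 0.0]
0.25 [-0.0, 0.2, -0.13] [0.06, -0.0, 0.0]
0.3 [-0.0, 0.24, -0.15] [0.08, -0.0, 0.0]
0.35 [-0.0, 0.29, -0.17] [0.09, -0.0, 0.0]
0.4 [-0.0, 0.33, -0.19] [0.1, -0.0, 0.0]
0.45 [-0.0, 0.38, -0.2] [0.11, -0.0, 0.0]
0.5 [-0.0, 0.43, -0.21] [0.13, -0.0, 0.0]
0.55 [-0.0, 0.47, -0.22] [0.14, -0.0, 0.0]
0.6 [-0.0, 0.52, -0.23] [0.15, -0.0, 0.0]
0.65 [-0.0, 0.57, -0.23] [0.16, -0.0, 0.0]
0.7 [-0.0, 0.62, -0.23] [0.17, -0.0, 0.0]
0.75 [-0.0, 0.66, -0.23] [0.19, -0.0, 0.0]
0.8 [-0.0, 0.71, -0.23] [0.2, -0.0, 0.0]
0.85 [-0.0, 0.76, -0.22] [0.21, -0.0, 0.0]
0.9 [-0.0, 0.81, -0.21] [0.22, -0.0, 0.0]
0.95 [-0.0, 0.85, -0.2] [0.24, -0.0, 0.0]
1.0 [-0.0, 0.9, -0.19] [0.25, -0.0, 0.0]
1.05 [-0.0, 0.95, -0.18] [0.26, -0.0, 0.0]
1.1 [-0.0, 0.99, -0.16] [0.27, -0.0, 0.0]
1.15 [-0.0, 1.03, -0.14] [0.29, -0.0, 0.0]
1.2 [-0.0, 1.08, -0.12] [0.3, -0.0, 0.0]
1.25 [-0.0, 1.12, -0.09] [0.31, -0.0, 0.0]
1.3 [-0.0, 1.16, -0.07] [0.32, -0.0, 0.0]
1.35 [-0.0, 1.2, -0.04] [0.34, -0.0, 0.0]
1.4 [-0.0, 1.23, -0.01] [0.35, -0.0, 0.0]
1.45 [-0.0, 1.27, 0.02] [0.36, -0.0, 0.0]
1.5 [-0.0, 1.31, 0.06] [0.37, -0.0, 0.0]
1.55 [-0.0, 1.34, 0.09] [0.38, -0.0, 0.0]
1.6 [-0.0, 1.37, 0.13] [0.4, -0.0, 0.0]
1.65 [-0.0, 1.4, 0.17] [0.41, -0.0, 0.0]
```

Request:
{"api": "step_arm", "payload": {"delta_pos": [[0, 0.04, -0.03], [0, 0.08, -0.06], [0, 0.12, -0.09], [0, 0.16, -0.11], [0, 0.2, -0.13], [0, 0.24, -0.15], [0, 0.29, -0.17], [0, 0.33, -0.19], [0, 0.38, -0.2], [0, 0.43, -0.21], [0, 0.47, -0.22], [0, 0.52, -0.23], [0, 0.57, -0.23], [0, 0.62, -0.23], [0, 0.66, -0.23], [0, 0.71, -0.23], [0, 0.71, -0.23]], "rot": [[0.01, 0, 0], [0.03, 0, 0], [0.04, 0, 0], [0.05, 0, 0], [0.06, 0, 0], [0.08, 0, 0], [0.09, 0, 0], [0.1, 0, 0], [0.11, 0, 0], [0.13, 0, 0], [0.14, 0, 0], [0.15, 0, 0], [0.16, 0, 0], [0.17, 0, 0], [0.19, 0, 0], [0.2, 0, 0], [0.2, 0, 0]], "gripper": [-1, -1, -1, -1, -1, -1, -1, -1, -1, -1, -1, -1, -1, -1, -1, -1, -1]}}

```text
time_s: 11.08
tool_pos: [0.606, 0.0546, 0.2582]
tool_rot: [167.1, 0.1, 170.9]
force: [0.2, -2.1, 7.9]
grip_width: 0.0113
grasp_force: 20.0
```

```bash
cat >> h.py <<'E'
def roll(q0,q1,n,ph0,ph1):
    o=env.get_obs();print(o["time_s"],np.round(o["qpos"],1),o["grip_width"],o["grasp_force"],o["force"])
    T0=R.from_euler("xyz",o["tool_rot"],degrees=True);p0=o["tool_pos"]
    print("offset in tool mm",1e3*T0.inv().apply(p0-pullpose(q0,ph0)[0]))
    for q in np.linspace(q0,q1,n+1)[1:]:
        P,T=pullpose(q,ph0+(ph1-ph0)*(q-q0)/(q1-q0))
        print(round(q,2),np.round(T0.inv().apply(P-p0)/.2,2).tolist(),np.round((T0.inv()*T).as_rotvec()/1.5,2).tolist())
E
python3 -c "
from h import *
roll(.8,1.65,17,13,-5)"
```

```text
11.075 [ 30.9  14.3 -37.   89.2  -4.   76.1  76.8] 0.011318665538235097 20.00032514333725 [ 0.23024023 -2.13504947  7.89080733]
offset in tool mm [-1.15720658 -0.67912357 -2.94440029]
0.85 [0.01, 0.05, 0.01] [0.01, 0.0, 0.0]
0.9 [0.01, 0.1, -0.0] [0.02, 0.0, 0.0]
0.95 [0.01, 0.15, -0.0] [0.04, 0.0, 0.0]
1.0 [0.01, 0.19, -0.01] [0.05, 0.0, 0.0]
1.05 [0.0, 0.24, -0.01] [0.06, 0.0, 0.0]
1.1 [0.0, 0.29, -0.0] [0.07, 0.0, 0.0]
1.15 [0.0, 0.34, 0.0] [0.08, 0.0, 0.0]
1.2 [0.0, 0.38, 0.01] [0.1, 0.0, 0.0]
1.25 [0.0, 0.43, 0.02] [0.11, 0.0, 0.0]
1.3 [0.0, 0.48, 0.04] [0.12, 0.0, 0.0]
1.35 [0.0, 0.52, 0.05] [0.13, 0.0, 0.0]
1.4 [0.0, 0.57, 0.07] [0.15, 0.0, 0.0]
1.45 [0.0, 0.61, 0.09] [0.16, 0.0, 0.0]
1.5 [0.0, 0.65, 0.11] [0.17, 0.0, 0.0]
1.55 [0.0, 0.7, 0.13] [0.18, 0.0, 0.0]
1.6 [0.0, 0.74, 0.16] [0.2, 0.0, 0.0]
1.65 [0.0, 0.77, 0.19] [0.21, 0.0, 0.0]
```

Request:
{"api": "step_arm", "payload": {"delta_pos": [[0, 0.05, -0.01], [0, 0.1, -0.02], [0, 0.15, -0.02], [0, 0.19, -0.02], [0, 0.24, -0.02], [0, 0.29, -0.02], [0, 0.34, -0.01], [0, 0.38, 0], [0, 0.43, 0.01], [0, 0.48, 0.02], [0, 0.52, 0.03], [0, 0.57, 0.05], [0, 0.61, 0.07], [0, 0.65, 0.09], [0, 0.7, 0.12], [0, 0.74, 0.15], [0, 0.78, 0.18], [0, 0.8, 0.19], [0, 0.8, 0.19]], "rot": [[0.01, 0, 0], [0.02, 0, 0], [0.04, 0, 0], [0.05, 0, 0], [0.06, 0, 0], [0.07, 0, 0], [0.08, 0, 0], [0.1, 0, 0], [0.11, 0, 0], [0.12, 0, 0], [0.13, 0, 0], [0.15, 0, 0], [0.16, 0, 0], [0.17, 0, 0], [0.18, 0, 0], [0.2, 0, 0], [0.21, 0, 0], [0.21, 0, 0], [0.21, 0, 0]], "gripper": [-1, -1, -1, -1, -1, -1, -1, -1, -1, -1, -1, -1, -1, -1, -1, -1, -1, -1, -1]}}

```text
time_s: 13.45
tool_pos: [0.6314, 0.2122, 0.2565]
tool_rot: [-174.4, -0.0, 170.6]
force: [-3.3, -9.6, 15.5]
grip_width: 0.0108
grasp_force: 20.0
```

```bash
python3 -c "
from h import *
roll(1.65,1.7,1,-5,-5);o=env.get_obs();print(o['tool_pos'],o['tool_rot'])
T=R.from_euler('xyz',o['tool_rot'],degrees=True);b=o['tool_pos']-T.apply([0,0,.004])-O
x=b@BX;z=b[2]-.085;print('bar box',x,b@BY,z,'r',np.hypot(x,z),'q',np.pi-np.arctan2(z,x)-.34)"
```

```text
13.45 [  2.7  26.2 -37.4  74.9  19.8  87.8  46.9] 0.0107754272747599 20.005413740873337 [-3.2951835  -9.55123483 15.45638972]
offset in tool mm [-0.77592437  0.13323479 -0.30236402]
1.7 [0.0, 0.04, 0.02] [-0.01, -0.0, -0.0]
[0.63144269 0.21218014 0.25651278] [-1.74369419e+02 -5.62569190e-03  1.70636149e+02]
bar box 0.07899535652157068 -0.04077696117993328 0.17549348136446208 r 0.19245318483566037 q 1.65376060998751
```

The bar-derived joint angle is 1.65 with the cover against its stop. I release and lift.

```bash
python3 -c "
from h import *
s=((.6314,.2122,.2565),R.from_euler('xyz',[-174.4,0,170.6],degrees=True))
plan([((.631,.215,.335),down(170.6)),((.59,.03,.31),down(162)),((.53,-.16,.30),down(155)),((.455,-.32,.25),down(148)),((.4425,-.399,.12),down(144.3))],s)"
```

```text
[0.004, -0.025, -0.392] [-0.065, -0.0, -0.0]
[0.051, -0.946, 0.125] [0.0, -0.0, 0.1]
[-0.008, -0.996, 0.05] [0.0, -0.0, 0.081]
[0.002, -0.884, 0.25] [0.0, -0.0, 0.081]
[-0.156, -0.368, 0.65] [0.0, -0.0, 0.043]
```

Request:
{"api": "step_arm", "payload": {"delta_pos": [[0, 0, 0], [0, 0, 0], [0, 0, 0], [0, 0, -0.1], [0, 0, -0.25], [0, 0, -0.4], [0, 0, -0.4]], "rot": [[0, 0, 0], [0, 0, 0], [0, 0, 0], [0, 0, 0], [0, 0, 0], [0, 0, 0], [0, 0, 0]], "gripper": [-0.5, -0.3, -0.2, -0.2, -0.2, -0.2, -0.2]}}

```text
time_s: 14.32
tool_pos: [0.6336, 0.2244, 0.3377]
tool_rot: [-175.0, 0.2, 170.9]
force: [-0.0, -0.3, 0.6]
grip_width: 0.0345
grasp_force: 0.0
```

```bash
python3 -c "
from h import *
o=env.get_obs();print(o['tool_pos'],o['tool_rot'],o['grip_width'],np.round(o['qpos'],1))
plan([((.59,.03,.31),down(162)),((.53,-.16,.30),down(155)),((.455,-.32,.25),down(148)),((.4425,-.399,.12),down(144.3))])"
```

```text
[0.63356797 0.22441125 0.33769211] [-174.99318135    0.21918571  170.86121359] 0.03447786520561584 [  0.7  25.8 -37.9  66.   19.4  96.2  47.7]
[0.061, -0.978, 0.224] [-0.058, 0.007, 0.103]
[-0.008, -0.996, 0.05] [0.0, -0.0, 0.081]
[0.002, -0.884, 0.25] [0.0, -0.0, 0.081]
[-0.156, -0.368, 0.65] [0.0, -0.0, 0.043]
```

Request:
{"api": "step_arm", "payload": {"delta_pos": [[0.02, -0.3, 0], [0.04, -0.6, 0.1], [0.06, -0.98, 0.224], [0.06, -0.98, 0.224], [0.06, -0.98, 0.224]], "rot": [[-0.058, 0.007, 0.103], [-0.058, 0.007, 0.103], [-0.058, 0.007, 0.103], [-0.058, 0.007, 0.103], [-0.058, 0.007, 0.103]], "gripper": [0, 0.5, 1, 1, 1]}}

```text
time_s: 14.95
tool_pos: [0.589, 0.0265, 0.3066]
tool_rot: [-179.7, -0.3, 161.8]
force: [-0.1, 1.4, -0.8]
grip_width: 0.0759
grasp_force: 0.0
```

Request:
{"api": "step_arm", "payload": {"delta_pos": [[-0.008, -0.99, 0.05], [-0.008, -0.99, 0.05], [-0.008, -0.99, 0.05], [-0.008, -0.99, 0.05], [-0.008, -0.99, 0.05]], "rot": [[0, 0, 0.081], [0, 0, 0.081], [0, 0, 0.081], [0, 0, 0.081], [0, 0, 0.081]], "gripper": [1, 1, 1, 1, 1]}}

```text
time_s: 15.58
tool_pos: [0.5303, -0.1591, 0.2981]
tool_rot: [-179.8, -0.2, 155.1]
force: [0.0, 0.5, 0.4]
grip_width: 0.0866
grasp_force: 0.0
```

Request:
{"api": "step_arm", "payload": {"delta_pos": [[0, -0.88, 0.25], [0, -0.88, 0.25], [0, -0.88, 0.25], [0, -0.88, 0.25], [0, -0.88, 0.25]], "rot": [[0, 0, 0.081], [0, 0, 0.081], [0, 0, 0.081], [0, 0, 0.081], [0, 0, 0.081]], "gripper": [1, 1, 1, 1, 1]}}

```text
time_s: 16.2
tool_pos: [0.4571, -0.3175, 0.249]
tool_rot: [-179.8, -0.1, 148.3]
force: [0.5, 0.8, 0.4]
grip_width: 0.087
grasp_force: 0.0
```

```bash
python3 -c "
from h import *
o=env.get_obs();print(o['time_s'],o['tool_pos'],o['tool_rot'],o['grip_width'],np.round(o['qpos'],1))
c=cam('top');J=cam('side')
cv2.imwrite('pics/a3.png',np.hstack([cv2.resize(x,(399,399),interpolation=cv2.INTER_CUBIC) for x in(c['img'][65:265,220:420],J['img'][110:260,200:350])])[...,::-1])
g=J['img'].astype(int);m=((g.max(2)<60)).astype(np.uint8)
# case outline in the side view
cv2.imwrite('pics/a4.png',cv2.resize(J['img'][120:220,330:430],(590,590),interpolation=cv2.INTER_CUBIC)[...,::-1])
print([np.round(proj(J,(.4425,-.399,z)),1) for z in (.024,.044,.064)])
for yaw in(144.3,):
  u=np.array([np.cos(np.radians(yaw)),np.sin(np.radians(yaw)),0])
  print([np.round(proj(J,np.array([.4425,-.399,.064])+s*.08*u),1) for s in(-1,1)])
plan([((.4425,-.399,.12),down(144.3)),((.4425,-.399,.046),down(144.3))])"
```

```text
16.2 [ 0.45713102 -0.31746531  0.2490244 ] [-1.79803040e+02 -1.21618441e-01  1.48285970e+02] 0.08697953794916144 [ 48.8   7.6 -18.5  94.7   2.6  78.2  88.2]
[array([381.2, 161.9]), array([381.6, 157.8]), array([381.9, 153.6])]
[array([373.9, 146. ]), array([390.5, 161.7])]
[-0.153, -0.383, 0.649] [-0.003, -0.001, 0.047]
[0.0, -0.0, 0.37] [0.0, 0.0, 0.0]
```

View pics/a3.png

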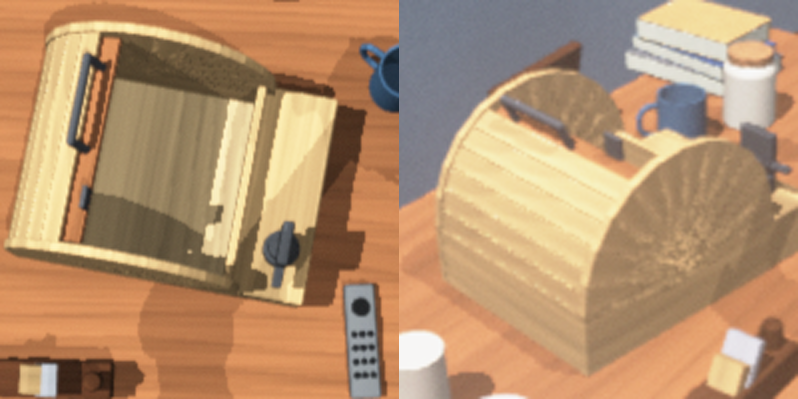

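View pics/a4.png

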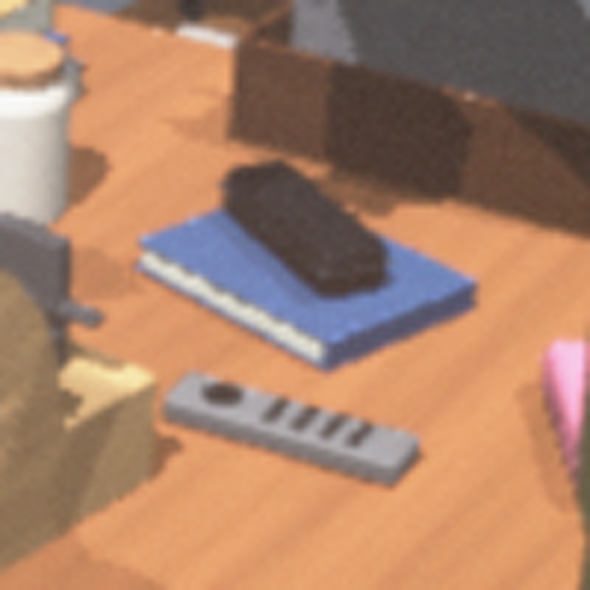

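The box is open with the cover back and the knob turned. In the side view the case is centred at about (381.7,158.7), against a predicted (381.6,157.8), so the estimate holds. I go down to grasp it.

Request:
{"api": "step_arm", "payload": {"delta_pos": [[-0.15, -0.38, 0.2], [-0.15, -0.38, 0.4], [-0.15, -0.38, 0.65], [-0.15, -0.38, 0.65], [-0.15, -0.38, 0.65], [-0.15, -0.38, 0.65]], "rot": [[-0.003, 0, 0.047], [-0.003, 0, 0.047], [-0.003, 0, 0.047], [-0.003, 0, 0.047], [-0.003, 0, 0.047], [-0.003, 0, 0.047]], "gripper": [1, 1, 1, 1, 1, 1]}}

```text
time_s: 17.05
tool_pos: [0.4414, -0.4018, 0.1223]
tool_rot: [-179.9, 0.2, 144.1]
force: [-0.5, 0.4, 0.1]
grip_width: 0.0872
grasp_force: 0.0
```

```bash
python3 -c "
from h import *
plan([((.4425,-.399,.046),down(144.3))])"
```

```text
[0.005, 0.015, 0.381] [-0.001, 0.002, -0.003]
```

Request:
{"api": "step_arm", "payload": {"delta_pos": [[0.005, 0.01, 0.12], [0.005, 0.01, 0.24], [0.005, 0.01, 0.34], [0.005, 0.01, 0.375], [0.005, 0.01, 0.375]], "rot": [[0, 0, 0], [0, 0, 0], [0, 0, 0], [0, 0, 0], [0, 0, 0]], "gripper": [1, 1, 1, 1, 1]}}

```text
time_s: 17.68
tool_pos: [0.4395, -0.3992, 0.0443]
tool_rot: [-179.9, -0.1, 144.0]
force: [-0.6, -1.4, 0.2]
grip_width: 0.0867
grasp_force: 0.0
```

Request:
{"api": "step_arm", "payload": {"delta_pos": [[0, 0, 0], [0, 0, 0], [0, 0, 0], [0, 0, 0], [0, 0, 0]], "rot": [[0, 0, 0], [0, 0, 0], [0, 0, 0], [0, 0, 0], [0, 0, 0]], "gripper": [0.6, 0.2, -0.2, -0.5, -0.5], "squeeze": 15}}

```text
time_s: 18.3
tool_pos: [0.4401, -0.3989, 0.0446]
tool_rot: [-180.0, -0.1, 144.0]
force: [1.3, 1.9, 3.0]
grip_width: 0.0565
grasp_force: 14.9
```

```bash
python3 -c "
from h import *
P=W(-.05,0,0)[:2];print(P)
plan([((.4401,-.3989,.24),down(144)),((.50,-.22,.255),down(118)),((.545,-.05,.255),down(92)),((*P,.255),down(80.7))],((.4401,-.3989,.0446),down(144)))"
```

```text
[0.57041981 0.09185721]
[0.0, 0.0, -0.977] [0.0, 0.0, 0.0]
[0.283, 0.9, -0.075] [0.0, -0.0, 0.303]
[0.645, 0.598, 0.0] [0.0, -0.0, 0.303]
[0.704, 0.152, 0.0] [0.0, -0.0, 0.131]
```

Request:
{"api": "step_arm", "payload": {"delta_pos": [[0, 0, -0.05], [0, 0, -0.15], [0, 0, -0.35], [0, 0, -0.6], [0, 0, -0.85], [0, 0, -0.98], [0, 0, -0.98]], "rot": [[0, 0, 0], [0, 0, 0], [0, 0, 0], [0, 0, 0], [0, 0, 0], [0, 0, 0], [0, 0, 0]], "gripper": [-0.5, -0.5, -0.5, -0.5, -0.5, -0.5, -0.5]}}

```text
time_s: 19.18
tool_pos: [0.4407, -0.4004, 0.2438]
tool_rot: [-179.9, 0.2, 143.9]
force: [1.4, 0.3, -2.6]
grip_width: 0.0565
grasp_force: 14.8
```

Held (−1.6 N of weight, width 56.5 mm). I carry it over.

Request:
{"api": "step_arm", "payload": {"delta_pos": [[0.05, 0.15, -0.03], [0.1, 0.35, -0.06], [0.17, 0.55, -0.075], [0.24, 0.75, -0.075], [0.283, 0.9, -0.075], [0.283, 0.9, -0.075]], "rot": [[0, 0, 0.05], [0, 0, 0.12], [0, 0, 0.18], [0, 0, 0.24], [0, 0, 0.303], [0, 0, 0.303]], "gripper": [-0.5, -0.5, -0.5, -0.5, -0.5, -0.5]}}

```text
time_s: 19.92
tool_pos: [0.5002, -0.2169, 0.2538]
tool_rot: [-179.8, -0.2, 118.3]
force: [-1.0, -0.6, -1.5]
grip_width: 0.0566
grasp_force: 14.8
```

Request:
{"api": "step_arm", "payload": {"delta_pos": [[0.15, 0.14, 0], [0.3, 0.28, 0], [0.45, 0.42, 0], [0.58, 0.53, 0], [0.645, 0.6, 0], [0.645, 0.6, 0]], "rot": [[0, 0, 0.06], [0, 0, 0.12], [0, 0, 0.18], [0, 0, 0.24], [0, 0, 0.303], [0, 0, 0.303]], "gripper": [-0.5, -0.5, -0.5, -0.5, -0.5, -0.5]}}

```text
time_s: 20.68
tool_pos: [0.5452, -0.0499, 0.254]
tool_rot: [-179.8, -0.0, 92.1]
force: [0.5, -0.2, -1.9]
grip_width: 0.0564
grasp_force: 14.8
```

Request:
{"api": "step_arm", "payload": {"delta_pos": [[0.15, 0.03, 0], [0.3, 0.06, 0], [0.45, 0.1, 0], [0.6, 0.13, 0], [0.7, 0.15, 0], [0.7, 0.15, 0], [0.7, 0.15, 0]], "rot": [[0, 0, 0.03], [0, 0, 0.06], [0, 0, 0.09], [0, 0, 0.131], [0, 0, 0.131], [0, 0, 0.131], [0, 0, 0.131]], "gripper": [-0.5, -0.5, -0.5, -0.5, -0.5, -0.5, -0.5]}}

```text
time_s: 21.55
tool_pos: [0.571, 0.0878, 0.2545]
tool_rot: [-179.8, 0.1, 80.5]
force: [0.1, -0.3, -1.3]
grip_width: 0.0563
grasp_force: 14.8
```

```bash
python3 -c "
from h import *
o=env.get_obs();print(o['time_s'],o['tool_pos'],o['tool_rot'],o['grip_width'],np.round(o['qpos'],1),o['force'])
c=cam('top');J=cam('side')
cv2.imwrite('pics/a5.png',np.hstack([cv2.resize(x,(399,399),interpolation=cv2.INTER_CUBIC) for x in(c['img'][65:265,220:420],J['img'][70:220,200:350])])[...,::-1])
P=W(-.05,0,0)[:2]
plan([((*P,.12),down(80.7)),((*P,.038),down(80.7))])"
```

```text
21.55 [0.57100636 0.08777336 0.25449614] [-1.79826160e+02  1.03969398e-01  8.05194043e+01] 0.05625790896083038 [ 16.8  11.5 -32.4  90.9   6.3  79.6 -25.7] [ 0.13753056 -0.25798374 -1.33538207]
[0.018, -0.004, 0.674] [-0.002, 0.001, -0.002]
[0.0, -0.0, 0.41] [0.0, 0.0, 0.0]
```

View pics/a5.png

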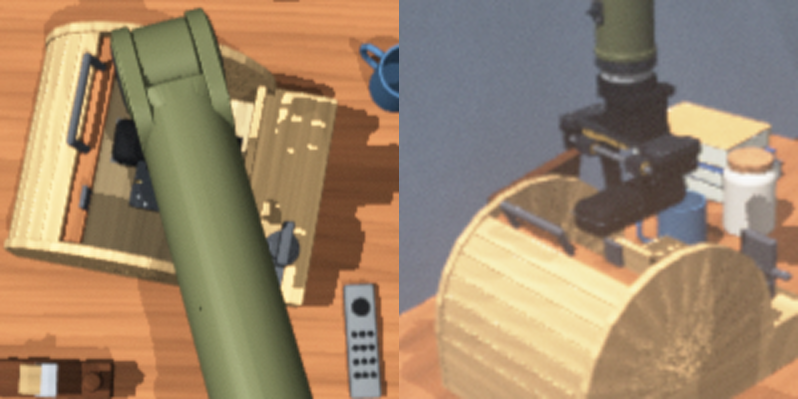

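The view shows the case level over the opening at top-crop (125,140) and lined up with the box depth, with clear space around it. I lower it in stages.

Request:
{"api": "step_arm", "payload": {"delta_pos": [[0.01, 0, 0.12], [0.01, 0, 0.26], [0.01, 0, 0.4], [0.01, 0, 0.54], [0.01, 0, 0.65], [0.01, 0, 0.67], [0.01, 0, 0.67]], "rot": [[0, 0, 0], [0, 0, 0], [0, 0, 0], [0, 0, 0], [0, 0, 0], [0, 0, 0], [0, 0, 0]], "gripper": [-0.5, -0.5, -0.5, -0.5, -0.5, -0.5, -0.5]}}

```text
time_s: 22.52
tool_pos: [0.5712, 0.092, 0.1215]
tool_rot: [-179.9, 0.0, 80.6]
force: [0.2, 0.3, -0.2]
grip_width: 0.0561
grasp_force: 14.8
```

```bash
python3 -c "
from h import *
o=env.get_obs();print(np.round(o['qpos'],1),o['force'],o['wrist_torque'])
P=W(-.05,0,0)[:2]
plan([((*P,.038),down(80.7))])"
```

```text
[ 15.5  17.3 -31.8 100.3   9.9  65.3 -28.8] [ 0.19854453  0.29330605 -0.21364491] [-0.00215036 -0.08556215 -0.01621438]
[-0.001, -0.003, 0.417] [-0.001, 0.0, -0.001]
```

Request:
{"api": "step_arm", "payload": {"delta_pos": [[0, 0, 0.1], [0, 0, 0.2], [0, 0, 0.28], [0, 0, 0.34], [0, 0, 0.38], [0, 0, 0.39], [0, 0, 0.4], [0, 0, 0.4]], "rot": [[0, 0, 0], [0, 0, 0], [0, 0, 0], [0, 0, 0], [0, 0, 0], [0, 0, 0], [0, 0, 0], [0, 0, 0]], "gripper": [-0.5, -0.5, -0.5, -0.5, -0.5, -0.5, -0.5, -0.5]}}

```text
time_s: 23.52
tool_pos: [0.571, 0.0928, 0.0413]
tool_rot: [-179.9, -0.0, 80.6]
force: [0.4, 0.9, -1.3]
grip_width: 0.0561
grasp_force: 14.8
```

Request:
{"api": "step_arm", "payload": {"delta_pos": [[0, 0, 0.005], [0, 0, 0.01], [0, 0, 0.015], [0, 0, 0.02], [0, 0, 0.025], [0, 0, 0.025]], "rot": [[0, 0, 0], [0, 0, 0], [0, 0, 0], [0, 0, 0], [0, 0, 0], [0, 0, 0]], "gripper": [-0.5, -0.5, -0.5, -0.5, -0.5, -0.5]}}

```text
time_s: 24.28
tool_pos: [0.5706, 0.0927, 0.0359]
tool_rot: [-179.8, 0.0, 80.6]
force: [-0.4, 0.3, -1.2]
grip_width: 0.0565
grasp_force: 14.8
```

Request:
{"api": "step_arm", "payload": {"delta_pos": [[0, 0, 0.004], [0, 0, 0.008], [0, 0, 0.012], [0, 0, 0.012], [0, 0, 0.012]], "rot": [[0, 0, 0], [0, 0, 0], [0, 0, 0], [0, 0, 0], [0, 0, 0]], "gripper": [-0.5, -0.5, -0.5, -0.5, -0.5]}}

```text
time_s: 24.9
tool_pos: [0.5707, 0.0927, 0.0336]
tool_rot: [-179.9, 0.0, 80.6]
force: [-0.7, -0.4, -1.4]
grip_width: 0.0563
grasp_force: 14.8
```

Request:
{"api": "step_arm", "payload": {"delta_pos": [[0, 0, 0.004], [0, 0, 0.008], [0, 0, 0.008], [0, 0, 0.008]], "rot": [[0, 0, 0], [0, 0, 0], [0, 0, 0], [0, 0, 0]], "gripper": [-0.5, -0.5, -0.5, -0.5]}}

```text
time_s: 25.4
tool_pos: [0.5707, 0.0928, 0.0327]
tool_rot: [-179.9, 0.0, 80.6]
force: [-2.0, -0.1, 5.1]
grip_width: 0.0563
grasp_force: 14.8
```

Contact came at the predicted height (5 N upward). I release slowly and retreat straight up.

Request:
{"api": "step_arm", "payload": {"delta_pos": [[0, 0, 0], [0, 0, 0], [0, 0, 0], [0, 0, 0], [0, 0, 0], [0, 0, -0.1], [0, 0, -0.25], [0, 0, -0.45], [0, 0, -0.7], [0, 0, -1], [0, 0, -1], [0, 0, -1]], "rot": [[0, 0, 0], [0, 0, 0], [0, 0, 0], [0, 0, 0], [0, 0, 0], [0, 0, 0], [0, 0, 0], [0, 0, 0], [0, 0, 0], [0, 0, 0], [0, 0, 0], [0, 0, 0]], "gripper": [0.35, 0.45, 0.6, 0.7, 0.75, 0.75, 0.75, 0.75, 0.75, 0.75, 0.75, 0.75]}}

```text
time_s: 26.9
tool_pos: [0.5711, 0.0927, 0.2329]
tool_rot: [-179.9, 0.0, 80.6]
force: [-0.0, -0.8, -0.5]
grip_width: 0.0764
grasp_force: 0.0
```

Request:
{"api": "step_arm", "payload": {"delta_pos": [[-0.2, 0, -0.3], [-0.5, 0, -0.3], [-0.9, 0.1, -0.3], [-0.98, 0.1, -0.3], [-0.98, 0.1, -0.3]], "rot": [[0, 0, 0], [0, 0, 0], [0, 0, 0], [0, 0, 0], [0, 0, 0]], "gripper": [0.75, 0.75, 0.75, 0.75, 0.75]}}

```text
time_s: 27.52
tool_pos: [0.5577, -0.1088, 0.2899]
tool_rot: [-179.6, 0.1, 80.2]
force: [-0.4, -0.0, -0.2]
grip_width: 0.0762
grasp_force: 0.0
```

Request:
{"api": "step_arm", "payload": {"delta_pos": [[-0.3, 0.1, 0], [-0.6, 0.2, 0], [-0.9, 0.3, 0], [-0.9, 0.3, 0], [-0.9, 0.3, 0], [-0.9, 0.3, 0]], "rot": [[0, 0, 0], [0, 0, 0], [0, 0, 0], [0, 0, 0], [0, 0, 0], [0, 0, 0]], "gripper": [0.75, 0.75, 0.75, 0.75, 0.75, 0.75]}}

```text
time_s: 28.28
tool_pos: [0.5897, -0.2884, 0.2917]
tool_rot: [-179.8, -0.1, 80.8]
force: [0.9, 0.1, 0.5]
grip_width: 0.0764
grasp_force: 0.0
```

```bash
python3 -c "
from h import *
o=env.get_obs();print(o['time_s'],o['tool_pos'],o['force'],o['joint_velocities'])
c=cam('top');cv2.imwrite('pics/a6.png',cv2.resize(c['img'],(800,500))[...,::-1])"
```

```text
28.275 [ 0.58965297 -0.28841878  0.29167106] [0.89755656 0.09736516 0.52750449] [-0.04990187 -0.52601653  0.11566434 -0.34172585  0.30681898 -0.06572582
  0.13172901]
```

View pics/a6.png

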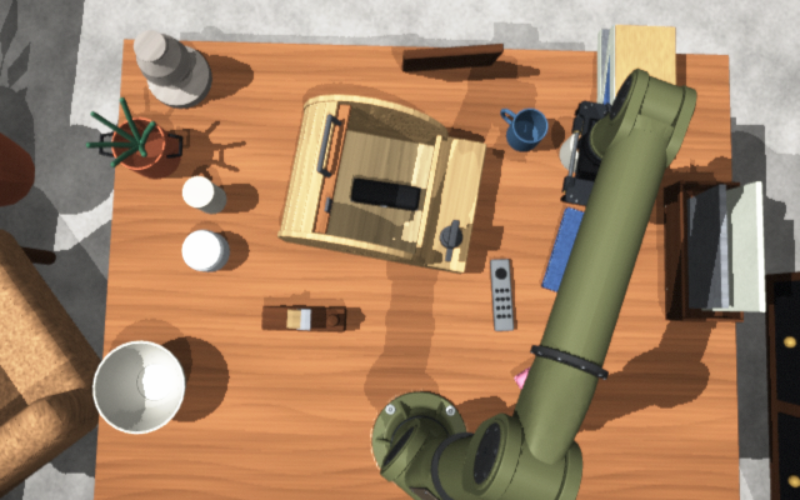

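The case lies flat inside the box at (385,193), the cover is fully back (bar at (325,145)), and the knob is still turned at (451,237). The book and bystanders look unmoved, so I hand in.

```bash
python3 -c "
from cell import env
print(env.sign_off())"
```

```text
the job is handed in; nothing more can be done
None
```

The job is handed in at about 28 s: the latch is turned, the cover is fully back, and the black case lies flat and right way up on the box floor, with the other things apparently undisturbed in the last top view (jar mostly hidden by the arm); the sign-off returned no verdict.

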